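# Pry open the switch box and throw its switch

### The arm

A 7-joint arm with a two-finger parallel gripper is mounted at the origin on a cart in front of the work surface, level with it; the furniture and walls round the work are solid. World frame = base frame: x ahead of the robot, y to its left, z up, the work surface at z = 0. Lengths are in m, angles in rad, forces in N, time in s.
With the tool pointing down it reaches from about 0.425 to 0.925 m from the base axis. Payload 6.8 kg.
Tool frame: the origin (TCP) lies on the centre line of the jaws, within the pads' length; the fingertips stand 8 mm ahead of it and the grasp point (between the pads) lies 11 mm behind it (r.finger_overhang is the distance from the TCP to the fingertips, in m); x points along the fingers, z is the direction in which the jaws open and shut, and the axes are right-handed (so a half turn about x gives the same grasp; the last joint's range is limited). The gripper opens to 85 mm and grips with 20 to 120 N. Pads are 22 mm wide; open, the fingers measure 114 mm over their backs; the gripper's body (76 mm by 85 mm) begins 54 mm behind the grasp point. The pads swing forward as they close: fully open they stand 13 mm farther back than shut.
Start: joints at [-0.108, 0.477, 0.022, 1.555, -0.011, 1.109, -0.083], TCP at [0.675, 0, 0.239] pointing down, gripper open.
Joint ranges: [-2.96, 2.96], [-0.34, 2.1], [-1.41, 1.46], [0.24, 2.44], [-1.37, 4.51], [0.17, 1.92], [-2.96, 2.96]. Speed limits (rad/s): [2.39, 2.39, 3.14, 3.14, 3.14, 3.14, 3.14].

### API

Orientations are given as a rotation vector (axis times angle).
In Python, from bench import r gives the robot as it stands. The module is installed in compiled form; this text tells all that it offers.
- The arm moves only by the tool play_rows, never from a script. Its argument "plan" is a list of rows, each a list of 5 numbers: the opening, from -1 (shut) to 1 (fully open), then the shift along the world's x, y, z in m, then the turn about the world's z in rad. A call has 1 to 10 rows; each row is the pose to reach, as a shift and turn from the pose commanded when the call began; what a row does not reach only later rows make up. A row lasts 1/10 s, in which the tool goes at most 50 mm and 8.59 degrees, less where a joint would pass 70% of its speed; a pose out of reach is approached as far as the arm can. A call with a gripper value outside its range is refused whole. The fingers move at their own pace and stop on an object; "force" is the grip in N (left out, the last holds). Time passes only in rows, so rows that repeat a pose let the fingers close. It gives the time, the measured TCP pose, the force and the opening at its end, in the units of the state.
- r.get_obs(): the state, without advancing time (a new reading comes with each control period).
- r.grab_frame(name): name is "scene" or "side" or "wrist"; returns a dict with "pixels" (400x640x3 uint8, blue, green, red), "z_map" (400x640 float32, m along the optical axis (not along the pixel's ray), 0 where there is no reading), "vfov" (degrees; the focal length in pixels is half the picture's height over the tangent of half this angle, whatever the lens; pixels are square), "cx", "cy" (the principal point, pixels), "R" (3x3) and "t" (3): a world point X has camera coordinates R X + t; the wrist camera has in their place "tool_from_camera" (4x4, takes a point from camera to tool coordinates, whose origin is the TCP and whose axes are the tool frame's). Camera axes: x right, y down, z forward; pixel columns grow to the right and rows downward; lengths in m; the calibration is good to about 2 mm. A picture is of the moment at which its call begins: read the wrist's pose just before it.
- r.hand_in(): hands the job in, once; it reports no verdict.
Trained networks look in a picture, given as the dict that the camera call returned (one of the last four; its "shot" number tells which), for a name from the list of things; names that differ only in an ending like _2 or _b are one class to them, and where a whole thing is asked for, a point or a joint stands for the part that bears it (a point fixed in the world has none). Each returns a list of dicts, best first, with "conf" (0 to 1); they miss things now and then, are a little off and sometimes report something else, mostly with a low value. They report only what shows in the picture. A call takes as long as a camera call.
- r.outline_of(picture, label): "mask" (400x640 bool, what is visible of it) and "bbox" ([left, top, right, bottom] as shares, 0 to 1, of the picture: columns of its width, rows of its height, round what is visible of it).
- r.pinpoint(picture, label): "position" ([column, row] as shares, 0 to 1, of the picture: columns of its width, rows of its height: a listed point, or the origin of a listed thing).
The state is a dict: "clock": time; "joints": joint angles; "qvel": joint speeds; "tau": joint torques, N m; "tcp_pos": TCP position; "orientation": TCP orientation; "contact_force": force on the tool from outside, world axes, zero at the start; "moment": the same for the moment, N m; "grip_width": finger opening in m.
Only numpy, scipy, OpenCV 4.12 (cv2) and the standard library are available. Lean on these libraries where they do the work, as an engineer would, in place of code of your own. Each camera call takes 0.05 s, during which the arm holds its last target.

### The job

Take the bent pry lever from its inclined rest and use its flat tip in the notch at the front of the switch box to lever the hinged cover fully open, so that it stands upright or beyond. Then, with the same lever, push the switch paddle inside the box all the way over to the far (hinge) side, and lay the pry lever back down in its rest. Touch the box, its cover and its switch only with the pry lever, never with the gripper, and do not disturb the beaker, the stack of dishes or the timer.

Things in the scene. Friction and masses are not known exactly. Their poses are not given: they have to be found in the camera images.
- switch_box: grey metal box fixed to the bench, 120 (x) x 110 (y) x 64 mm high with its cover closed, walls 4 mm, open on top under the cover. Origin: centre of its underside; x from the notched front (robot side) to the hinge side, z up. Inside, 22 mm behind its centre, a black block 62 x 46 mm, 12 mm high, carries the paddle; else empty
- notch (a point): middle of the mouth of the pry notch in the box's front wall: an opening 44 mm wide (y) and 10 mm high (5 mm above and below this point), closed above by the cover's underside and below by the wall's edge; nothing behind it for 50 mm at this height. Axes as switch_box
- cover_hinge (a point): middle of the cover's hinge line (along the box's y), 62 mm behind the box's centre and 60 mm above the bench, at the level of the closed cover's underside. Axes as switch_box
- cover_edge (a point): middle of the cover's front lower edge, 124 mm from the hinge; the cover is a flat plate 124 x 114 x 4 mm. It overhangs the front wall by 2 mm
- cover (a joint): cover angle in rad: 0 closed, grows as the front edge rises, stop at 1.75 (past upright, 1.57). Stiff hinge: the cover stays where it is left; about 1.5 N at the front edge moves it
- toggle (a joint): switch paddle angle in rad: 0 leaning 0.5 rad towards the notched front, 0.5 upright, 1.0 (stop) leaning 0.5 rad towards the hinge side. Starts between 0 and 0.2. Stays where it is left; about 1.5 N at its top moves it
- toggle_top (a point): top of the white switch paddle, 33 mm from its pivot; the paddle is 26 mm wide (y) and 6 mm thick; its pivot line runs along y, 22 mm behind the box's centre (towards the hinge), 14 mm above the bench
- lever_rest: aluminium cradle on a 120 x 80 mm steel foot, fixed. Origin at bench level, z up, x away from the robot. Trough 40 degrees from vertical, upper end towards -x, open along (0.766, 0, 0.643), 30 mm wide inside, side walls beside the handle's lower 32 mm only; stop at its foot with a 14 mm wide slot for the shaft
- rest_seat (a point): where the lower end of the lever's handle lies when it is in the rest, 75 mm above the bench; axes as lever_rest
- pry_lever: loose bent lever, 0.12 kg, starts in the rest; black handle 110 x 24 (y) x 16 mm, steel shaft, flat bent tip. Origin: centre of the handle's lower end; frame = lever_rest's when in the rest. In it the handle runs along (-0.643, 0, 0.766), the shaft (60 mm, 8 x 6) along (0.643, 0, -0.766), then the tip along +x, 30 mm long, 18 wide (y), 3 thick (z)
- pry_tip (a point): middle of the end of the lever's flat tip, at (0.0686, 0, -0.0460) m in the pry_lever frame; axes as pry_lever
- pry_grip (a point): point on the handle's centre line 85 mm from its lower end (25 mm from its top), clear of the rest's side walls, the best place to grip across the 24 mm width; axes as pry_lever
- beaker: clear beaker, 55 mm across, 68 mm tall, bystander; origin at the centre of its underside
- dishes: stack of clear round dishes, 62 mm across, 30 mm tall, bystander; origin at the centre of its underside
- bench_timer: small bench timer, 62 x 66 x 18 mm, bystander; origin at the centre of its underside

How it is judged:
By the outcome, as a careful person would: the job done as asked, in the order asked, and still so for the second after the job is handed in, with the robot touching nothing.
It also fails if it takes over 72 s, if anything falls off the work surface, if the arm or the gripper's body presses on something with over 40 N, if the wrist force passes 120 N, or if a joint passes its speed limit or range.

## Working session

There is one attempt and no reset: what is moved stays moved. The work goes in short steps, Python scripts to look and compute and a tool call to move; the robot and the scene stay as the last step left them, time stands still between calls to the robot, and variables do not carry over. Pictures are saved under pics/ and viewed, and the job is handed in when it is done.

Besides the shell and the picture viewer there is one more tool, called after ">>>" as name(argument=value, ...) on one line, values as JSON. play_rows: Moves the arm, as the interface text tells. Its arguments: {"type":"object","properties":{"plan":{"type":"array","items":{"type":"array","items":{"type":"number"}}},"force":{"type":"number"}},"required":["plan"]}

```bash
mkdir -p pics; ls
cat > h.py <<'E'
import numpy as np, cv2
from bench import r
from scipy.spatial.transform import Rotation as Ro
def foc(f): return 200/np.tan(np.radians(f["vfov"])/2)
def ext(f,obs=None):
    if "R" in f: 
        R=np.array(f["R"]);t=np.array(f["t"]); return R.T, -R.T@t
    T=np.array(f["tool_from_camera"]); Rw=Ro.from_rotvec(obs["orientation"]).as_matrix()
    return Rw@T[:3,:3], Rw@T[:3,3]+np.array(obs["tcp_pos"])
def ray(f,uv,obs=None):
    A,c=ext(f,obs); F=foc(f)
    d=np.array([(uv[0]-f["cx"])/F,(uv[1]-f["cy"])/F,1.0]); return c,A@d
def deproj(f,uv,obs=None,k=1):
    u,v=int(round(uv[0])),int(round(uv[1])); z=f["z_map"][max(0,v-k):v+k+1,max(0,u-k):u+k+1]; z=z[z>0]
    if len(z)==0: return None
    c,d=ray(f,uv,obs); return c+d*np.median(z)
def proj(f,X,obs=None):
    A,c=ext(f,obs); p=A.T@(np.array(X)-c); F=foc(f); return np.array([f["cx"]+F*p[0]/p[2],f["cy"]+F*p[1]/p[2]])
def cloud(f,obs=None):
    A,c=ext(f,obs);F=foc(f); v,u=np.mgrid[:400,:640]; z=f["z_map"]
    P=np.stack([(u-f["cx"])/F*z,(v-f["cy"])/F*z,z],-1)@A.T+c
    P[z<=0]=np.nan; return P
def tri(rays):
    M=np.zeros((3,3));b=np.zeros(3)
    for c,d in rays:
        d=d/np.linalg.norm(d);Q=np.eye(3)-np.outer(d,d);M+=Q;b+=Q@c
    X=np.linalg.solve(M,b); return X
E
python3 - <<'E'
from h import *
np.set_printoptions(precision=4,suppress=True)
o=r.get_obs();print(o, r.finger_overhang)
fs={}
for n in["scene","side","wrist"]:
    f=r.grab_frame(n);fs[n]=f;cv2.imwrite(f"pics/a_{n}.png",f["pixels"]);print(n,f["vfov"],f["cx"],f["cy"],ext(f,o)[1],ext(f,o)[0][:,2])
for n,f in fs.items():
  for l in ["switch_box","notch","cover_hinge","cover_edge","toggle_top","lever_rest","rest_seat","pry_lever","pry_tip","pry_grip","beaker","dishes","bench_timer"]:
    p=r.pinpoint(f,l)
    for q in p[:1]:
        uv=np.array(q["position"])*[640,400]; print(n,l,round(q["conf"],2),uv,deproj(f,uv,o))
E
```

```text
pics
{'clock': 0.0, 'joints': array([-0.1081,  0.4778,  0.0224,  1.5564, -0.0115,  1.1093, -0.0831]), 'qvel': array([ 0.    , -0.0002,  0.0009,  0.002 ,  0.0002, -0.0004,  0.0011]), 'tau': array([ -0.0005, -59.6444,   1.6077, -28.1195,   0.0124,   0.0094,
         0.    ]), 'tcp_pos': array([ 0.6744, -0.    ,  0.2383]), 'orientation': array([-0.0001,  1.5726, -0.0001]), 'contact_force': array([-0.5966,  0.6691, -0.4443]), 'moment': array([-0.0331,  0.0056, -0.0008]), 'grip_width': 0.08500626561183491} 0.008
scene 53.54094903966495 314.99646456670104 199.8749191339841 [ 0.211  -0.6278  0.7911] [ 0.3912  0.6539 -0.6476]
side 45.180548010470545 321.3452207592774 203.1479745251861 [ 0.1715 -0.8814  0.6654] [ 0.3796  0.789  -0.4831]
wrist 65.32002314955895 322.8028801322811 196.63570660441584 [0.6738 0.0827 0.3725] [-0.0022 -0.3189 -0.9478]
scene switch_box 0.62 [329.728 240.4  ] [ 0.6007 -0.0502  0.0661]
scene notch 0.85 [313.088 239.2  ] [ 0.5741 -0.0128  0.0509]
scene cover_hinge 0.95 [349.376 219.2  ] [ 0.6878 -0.0105  0.0661]
scene cover_edge 0.9 [312.512 235.88 ] [ 0.5715 -0.0143  0
[... 977 characters left out ...]
033  0.3337 -0.0018]
side pry_tip 0.63 [328.512 198.32 ] [ 0.7279  0.2262 -0.0028]
side pry_grip 0.83 [276.48 170.52] [0.641  0.4149 0.0284]
side beaker 0.38 [371.712 215.6  ] [ 0.5653 -0.2654  0.2381]
side dishes 0.59 [212.672 198.   ] [0.4167 0.3413 0.022 ]
side bench_timer 0.95 [293.504 334.28 ] [ 0.4124 -0.2491  0.0123]
wrist switch_box 0.71 [288.128 168.12 ] [0.6381 0.0095 0.0647]
wrist notch 0.65 [222.016 185.08 ] [ 0.5692 -0.0086  0.064 ]
wrist cover_hinge 0.56 [340.8  173.68] [0.6914 0.0035 0.0641]
wrist cover_edge 0.93 [224.384 186.   ] [ 0.5713 -0.0098  0.0635]
wrist beaker 0.94 [423.296  88.72 ] [0.786  0.0857 0.0009]
wrist bench_timer 0.79 [153.408 323.48 ] [0.6195 0.0125 0.2911]
```

View pics/a_scene.png

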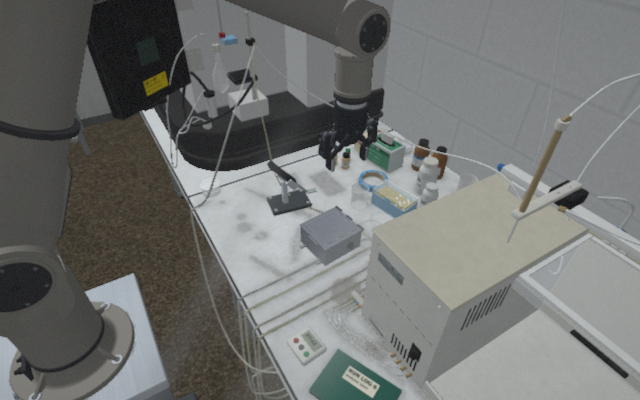

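View pics/a_side.png

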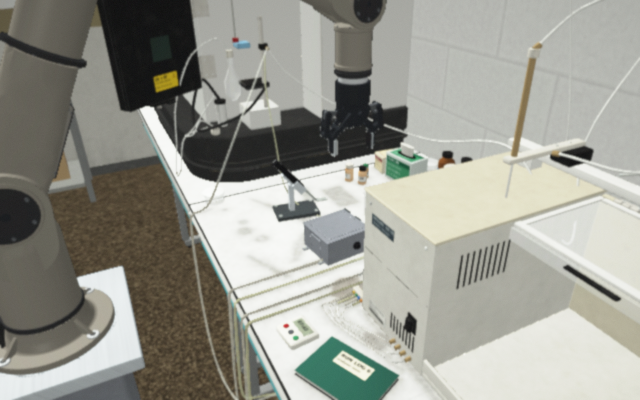

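View pics/a_wrist.png

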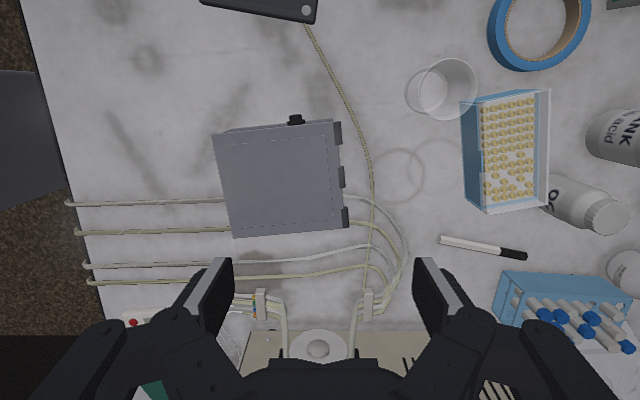

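The scene shows the box closed at about (330,238), with the lever on its rest at about (285,190). The timer is at the bottom (308,345), the beaker is right of the box (359,205), and the dishes are at the left (208,190). I'll turn the tool 90° and look at the rest from above.

>>> play_rows(plan=[[1,0,0.03,0.03,0.15],[1,-0.01,0.06,0.06,0.3],[1,-0.03,0.09,0.1,0.45],[1,-0.05,0.12,0.1,0.6],[1,-0.06,0.15,0.1,0.75],[1,-0.06,0.15,0.1,0.9],[1,-0.06,0.15,0.1,1.05],[1,-0.06,0.15,0.1,1.2],[1,-0.06,0.15,0.1,1.35],[1,-0.06,0.15,0.1,1.5]])

```text
clock: 3.1
tcp_pos: [0.615, 0.1499, 0.3394]
orientation: [-1.161, 1.239, 1.161]
contact_force: [0.5, 0.6, 0.6]
grip_width: 0.0852
```

>>> play_rows(plan=[[1,0,0,0,0.07],[1,0,0,0,0.07],[1,0,0,0,0.07],[1,0,0,0,0.07]])

```text
clock: 3.5
tcp_pos: [0.615, 0.15, 0.3393]
orientation: [-1.208, 1.21, 1.207]
contact_force: [0.7, 0.0, 0.3]
grip_width: 0.0856
```

```bash
cat > look.py <<'E'
from h import *
import sys
np.set_printoptions(precision=4,suppress=True)
tag=sys.argv[1]; labs=sys.argv[3].split(",") if len(sys.argv)>3 else []
o=r.get_obs();print(o["clock"],o["joints"],o["tcp_pos"],o["orientation"],o["contact_force"],o["grip_width"])
R={}
for n in sys.argv[2].split(","):
    o=r.get_obs();f=r.grab_frame(n);cv2.imwrite(f"pics/{tag}_{n}.png",f["pixels"])
    np.savez(f"pics/{tag}_{n}.npz",o=o["tcp_pos"],q=o["orientation"],**f)
    for l in labs:
        for q in r.pinpoint(f,l)[:1]:
            uv=np.array(q["position"])*[640,400]; print(n,l,round(q["conf"],2),uv,deproj(f,uv,o)); R.setdefault(l,[]).append(ray(f,uv,o))
for l in R:
    if len(R[l])>1: print("tri",l,tri(R[l]))
E
python3 look.py b wrist,scene,side lever_rest,rest_seat,pry_lever,pry_tip,pry_grip,notch,cover_hinge,cover_edge,switch_box,beaker,dishes,bench_timer
```

```text
3.5 [-0.1079  0.3554 -0.3093  1.5187  0.1107  1.2847  1.1381] [0.615  0.15   0.3393] [-1.2075  1.2104  1.2075] [0.7323 0.0217 0.3106] 0.08559978984785115
wrist lever_rest 0.81 [352.32 161.2 ] [0.612  0.1865 0.101 ]
wrist rest_seat 0.89 [356.928 171.08 ] [0.6269 0.1936 0.0908]
wrist pry_lever 0.61 [358.016 166.6  ] [0.6192 0.1938 0.0989]
wrist pry_tip 0.63 [220.096 159.4  ] [0.6171 0.0139 0.064 ]
wrist pry_grip 0.79 [375.104 132.8  ] [0.571  0.2029 0.1582]
wrist notch 0.88 [195.712 122.2  ] [ 0.5688 -0.0129  0.0618]
wrist cover_hinge 0.61 [219.392 207.08 ] [0.6849 0.0056 0.0637]
wrist cover_edge 0.83 [195.712 119.6  ] [ 0.5706 -0.037   0.    ]
wrist switch_box 0.69 [220.032 156.68 ] [0.6135 0.0142 0.0637]
wrist beaker 0.69 [285.888 249.6  ] [0.7643 0.093  0.0405]
wrist dishes 0.94 [488.704   5.08 ] [0.4307 0.3571 0.0309]
wrist bench_timer 0.85 [31.872  9.32 ] [ 0.4307 -0.2226  0.0165]
scene lever_rest 0.96 [292.608 200.6  ] [0.6199 0.1873 0.0147]
scene rest_seat 0.55 [295.296 180.08 ] [0.6344 0.1933 0.083 ]
scene pry_lever 0.7 [293.696 180.68 ] [0.6242 0.1837 0.0911]
scene pry_tip 0.6
[... 1038 characters left out ...]
ide switch_box 0.87 [332.8 248.6] [ 0.5906 -0.0664  0.0401]
side beaker 0.39 [367.296 215.92 ] [ 0.5665 -0.2489  0.2286]
side dishes 0.76 [215.488 199.32 ] [0.4235 0.3382 0.0175]
side bench_timer 0.56 [293.888 333.12 ] [ 0.4137 -0.248   0.0136]
tri lever_rest [ 0.631   0.1988 -0.0032]
tri rest_seat [0.6352 0.1956 0.0744]
tri pry_lever [0.6316 0.196  0.0741]
tri pry_tip [0.6178 0.0363 0.133 ]
tri pry_grip [0.5755 0.2062 0.1344]
tri notch [ 0.5667 -0.0148  0.0538]
tri cover_hinge [0.691  0.001  0.0546]
tri cover_edge [ 0.5713 -0.0147  0.055 ]
tri switch_box [ 0.6279 -0.0064  0.0003]
tri beaker [ 0.7844  0.0879 -0.0025]
tri dishes [0.4266 0.3688 0.0018]
tri bench_timer [ 0.4249 -0.2348  0.0002]
```

View pics/b_wrist.png

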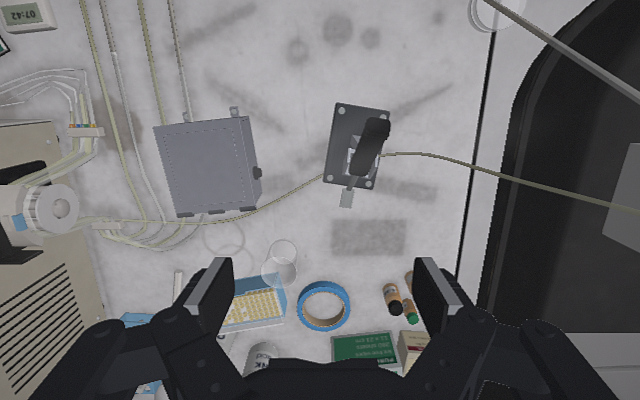

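```bash
cat > m.py <<'E'
from h import *
np.set_printoptions(precision=4,suppress=True)
d=np.load("pics/b_wrist.npz");f={k:d[k] for k in d.files};o={"tcp_pos":d["o"],"orientation":d["q"]}
P=cloud(f,o)
# box cover top
m=(P[...,2]>0.057)&(P[...,2]<0.072)&(np.abs(P[...,1]+0.0)<0.1)&(P[...,0]>.54)&(P[...,0]<.72)
q=P[m][:,:2].astype(np.float32);print("cover",len(q),cv2.minAreaRect(q),np.median(P[m][:,2]))
m=cv2.morphologyEx(m.astype(np.uint8),cv2.MORPH_OPEN,np.ones((5,5)))>0
q=P[m][:,:2].astype(np.float32);print("cover",len(q),cv2.minAreaRect(q))
# foot
m=(P[...,2]>0.006)&(P[...,2]<0.03)&(P[...,1]>.1)&(P[...,1]<.28)&(P[...,0]>.5)&(P[...,0]<.75)
q=P[m][:,:2].astype(np.float32);print("foot",len(q),cv2.minAreaRect(q),np.median(P[m][:,2]))
# handle
m=(P[...,2]>0.1)&(P[...,2]<0.2)&(P[...,1]>.1)&(P[...,1]<.28)&(P[...,0]>.5)&(P[...,0]<.66)
q=P[m];print("handle",len(q));
for z in np.arange(.1,.18,.01):
    s=q[(q[:,2]>z)&(q[:,2]<z+.01)]
    if len(s)>5: print(z,len(s),s.mean(0),s.min(0),s.max(0))
I=cv2.resize(f["pixels"][80:260,280:480],None,fx=4,fy=4*.8,interpolation=cv2.INTER_CUBIC)[:, :800];cv2.imwrite("pics/b_crop.png",I)
E
python3 m.py
```

```text
cover 7751 ((0.6317504048347473, -0.007057808339595795), (0.1282748579978943, 0.11459983140230179), 5.815484046936035) 0.06400438333412334
cover 7727 ((0.6317504048347473, -0.007057808339595795), (0.1282748579978943, 0.11459983140230179), 5.815484046936035)
foot 2728 ((0.6274484395980835, 0.20977914333343506), (0.10837049037218094, 0.14815254509449005), 80.59500122070312) 0.01154554570158442
handle 1236
0.1 153 [0.6142 0.1956 0.1041] [0.5957 0.1787 0.1   ] [0.6207 0.2166 0.11  ]
0.11 121 [0.6054 0.197  0.1151] [0.5887 0.1872 0.11  ] [0.6122 0.2108 0.1198]
0.12 135 [0.5971 0.1981 0.1251] [0.579  0.1885 0.12  ] [0.6043 0.211  0.1298]
0.13 145 [0.589  0.1995 0.135 ] [0.5726 0.1902 0.13  ] [0.5953 0.2131 0.1398]
0.13999999999999999 174 [0.5803 0.2009 0.145 ] [0.5584 0.1912 0.14  ] [0.5882 0.2138 0.1499]
0.14999999999999997 363 [0.5671 0.2044 0.1561] [0.5559 0.1925 0.1501] [0.5793 0.2184 0.16  ]
0.15999999999999998 145 [0.5663 0.2051 0.1611] [0.5612 0.1943 0.16  ] [0.571  0.2161 0.163 ]
```

The wrist view shows the lever handle from (378,122) down to its tip at (345,198), with the box at (210,165). The rest is yawed about −0.155 rad and the box about +0.10 rad. I'm going to the grip point.

>>> play_rows(plan=[[1,-0.02,0.03,-0.03,-0.1],[1,-0.039,0.053,-0.06,-0.155],[1,-0.039,0.053,-0.1,-0.155],[1,-0.039,0.053,-0.13,-0.155],[1,-0.039,0.053,-0.16,-0.155],[1,-0.039,0.053,-0.185,-0.155],[1,-0.039,0.053,-0.2,-0.155],[1,-0.039,0.053,-0.21,-0.155],[1,-0.039,0.053,-0.21,-0.155]])

```text
clock: 6.35
tcp_pos: [0.5757, 0.2028, 0.1285]
orientation: [-1.093, 1.28, 1.094]
contact_force: [-0.1, -0.8, 1.0]
grip_width: 0.0855
```

```bash
python3 look.py c wrist,side
```

```text
6.35 [-0.224   0.5112 -0.288   1.795   0.1837  0.8629  0.8177] [0.5757 0.2028 0.1285] [-1.0934  1.2802  1.0943] [-0.0675 -0.798   0.9786] 0.08546876125540011
```

View pics/c_wrist.png

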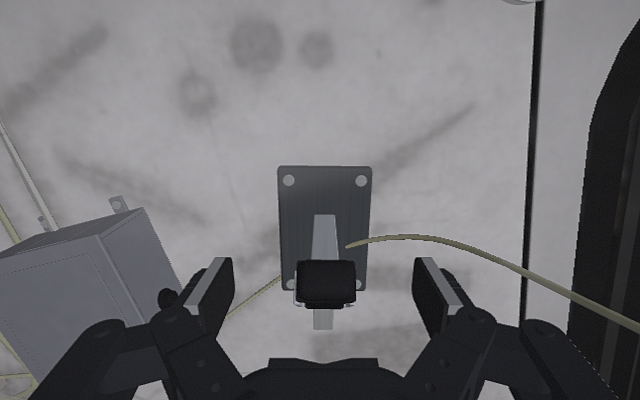

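The handle at (325,280) is centred between the pads, and the rest foot is aligned with the picture. Closing the gripper.

>>> play_rows(plan=[[-1,0,0,0,0],[-1,0,0,0,0],[-1,0,0,0,0],[-1,0,0,0,0],[-1,0,0,0,0],[-1,0,0,0,0],[-1,0,0,0,0],[-1,0,0,0,0]], force=115)

```text
clock: 7.25
tcp_pos: [0.5762, 0.2033, 0.1299]
orientation: [-1.094, 1.278, 1.094]
contact_force: [-1.5, -0.4, 4.9]
grip_width: 0.0225
```

```bash
python3 look.py d wrist,side,scene pry_tip,pry_grip,rest_seat,pry_lever
```

```text
7.25 [-0.224   0.5095 -0.2884  1.7942  0.1835  0.8634  0.8177] [0.5762 0.2033 0.1299] [-1.0937  1.2782  1.0935] [-1.479  -0.379   4.8632] 0.022511715142378496
wrist pry_tip 0.79 [323.328 325.68 ] [0.6964 0.1853 0.0293]
wrist pry_grip 0.67 [322.176 283.12 ] [0.5635 0.2053 0.16  ]
wrist rest_seat 0.26 [323.2 250.8] [0.5927 0.2013 0.0799]
wrist pry_lever 0.62 [320.768 295.88 ] [0.569  0.2039 0.1604]
side pry_tip 0.75 [328.512 200.48 ] [ 0.7229  0.2163 -0.0039]
side pry_grip 0.65 [279.104 169.8  ] [0.5645 0.1836 0.1425]
side pry_lever 0.68 [305.984 186.88 ] [ 0.6985  0.3203 -0.0004]
scene pry_tip 0.51 [311.424 236.68 ] [ 0.574  -0.0044  0.0528]
scene pry_grip 0.53 [274.112 167.32 ] [0.5578 0.1649 0.1741]
scene rest_seat 0.83 [294.784 179.4  ] [0.6834 0.2918 0.0015]
scene pry_lever 0.7 [307.776 348.32 ] [ 0.4212 -0.2518  0.0176]
tri pry_tip [ 0.6838  0.1521 -0.0146]
tri pry_grip [0.5749 0.2041 0.1382]
tri rest_seat [0.6185 0.1992 0.0726]
tri pry_lever [0.5557 0.0191 0.0418]
```

View pics/d_wrist.png

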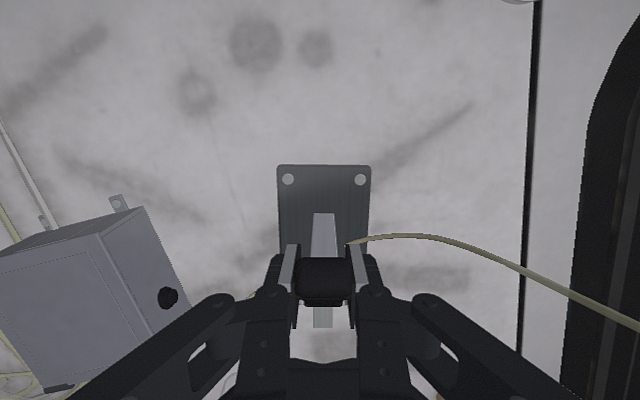

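The pads hold the handle at 22.5 mm, and the tip end at (323,327) maps to (0.696,0.185,0.029), which matches the model. I'm lifting it out along the trough normal.

>>> play_rows(plan=[[-1,0.006,-0.001,0.005,0],[-1,0.015,-0.0024,0.013,0],[-1,0.03,-0.005,0.026,0],[-1,0.045,-0.007,0.039,0],[-1,0.045,-0.007,0.07,0],[-1,0.03,-0.01,0.11,0],[-1,0.0,-0.02,0.12,0],[-1,-0.03,-0.04,0.12,0.1],[-1,-0.03,-0.04,0.12,0.1]])

```text
clock: 8.9
tcp_pos: [0.5438, 0.1598, 0.2499]
orientation: [-1.17, 1.238, 1.168]
contact_force: [1.2, -0.6, -0.9]
grip_width: 0.0223
```

```bash
python3 look.py e wrist,side,scene pry_tip,pry_grip,pry_lever,notch,cover_edge,cover_hinge,switch_box
```

```text
8.9 [-0.1286  0.312  -0.3313  1.7876  0.1168  1.063   1.0133] [0.5438 0.1598 0.2499] [-1.1699  1.2376  1.1678] [ 1.1705 -0.634  -0.8903] 0.022253701406000876
wrist pry_tip 0.59 [322.304 325.12 ] [0.6641 0.1529 0.1495]
wrist pry_grip 0.62 [324.928 282.6  ] [0.531  0.1619 0.28  ]
wrist pry_lever 0.62 [323.072 293.   ] [0.5346 0.1609 0.2816]
wrist notch 0.85 [168.832 204.4  ] [ 0.5684 -0.0108  0.0625]
wrist cover_edge 0.92 [166.016 202.32 ] [ 0.5717 -0.0233  0.0445]
wrist cover_hinge 0.64 [201.408 295.52 ] [0.6868 0.0043 0.0634]
wrist switch_box 0.84 [201.408 230.4  ] [0.6005 0.0202 0.0643]
side pry_tip 0.79 [319.424 165.92 ] [0.6634 0.1485 0.1462]
side pry_grip 0.58 [268.992 130.68 ] [0.5328 0.1496 0.2658]
side pry_lever 0.79 [297.024 151.6  ] [0.6033 0.1512 0.1974]
side notch 0.77 [315.776 236.52 ] [ 0.573  -0.013   0.0477]
side cover_edge 0.89 [313.28 236.92] [ 0.5699 -0.0057  0.0434]
side cover_hinge 0.87 [356.288 221.6  ] [ 0.6802 -0.0176  0.0612]
side switch_box 0.66 [333.824 246.88 ] [ 0.5929 -0.0671  0.0445]
scene pry_tip 0.83 [310.72 163.4 ] [0.7736 0.3432 0.0022]
scene pry_grip 0.78 [266.496 138.6  ] [0.5357 0.1473 0.2788]
scene pry_lever 0.8 [288.192 158.88 ] [0.5929 0.1494 0.1983]
scene notch 0.82 [309.632 238.72 ] [ 0.5685 -0.0047  0.0483]
scene cover_edge 0.61 [312.704 237.68 ] [ 0.5695 -0.0186  0.064 ]
scene cover_hinge 0.75 [267.52 141.  ] [0.536  0.1429 0.2742]
scene switch_box 0.78 [329.728 241.52 ] [ 0.5987 -0.0535  0.066 ]
tri pry_tip [0.6653 0.1541 0.1487]
tri pry_grip [0.5401 0.1622 0.2649]
tri pry_lever [0.6004 0.157  0.193 ]
tri notch [ 0.5692 -0.014   0.0532]
tri cover_edge [ 0.5682 -0.0162  0.0554]
tri cover_hinge [0.6013 0.0516 0.1783]
tri switch_box [ 0.6274 -0.0069  0.0025]
```

View pics/e_side.png

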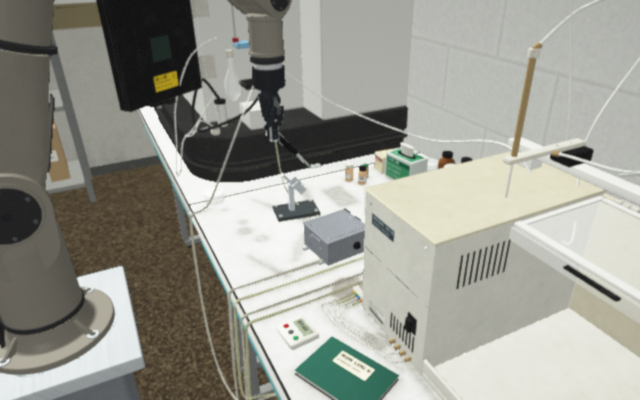

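View pics/e_wrist.png

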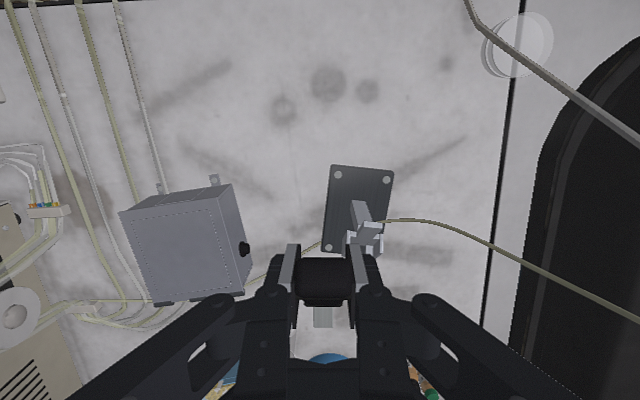

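The lever is firmly held. The tip offset from the TCP is about (0.121 along, −0.101 in z), and the notch is at about (0.570,−0.0135,0.055). Moving to the pre-insert pose in front of the box.

>>> play_rows(plan=[[-1,-0.03,-0.03,0,0.05],[-1,-0.06,-0.065,0,0.1],[-1,-0.09,-0.1,0,0.155],[-1,-0.114,-0.135,0,0.155],[-1,-0.114,-0.165,0,0.155],[-1,-0.114,-0.187,-0.02,0.155],[-1,-0.114,-0.187,-0.05,0.155],[-1,-0.114,-0.187,-0.08,0.155],[-1,-0.114,-0.187,-0.094,0.155],[-1,-0.114,-0.187,-0.094,0.155]])

```text
clock: 11.1
tcp_pos: [0.4305, -0.0241, 0.1536]
orientation: [-1.28, 1.163, 1.285]
contact_force: [-0.3, -0.1, -1.4]
grip_width: 0.0223
```

```bash
python3 look.py f wrist,side,scene pry_tip,notch,cover_edge,cover_hinge
python3 - <<'E'
from h import *
d=np.load("pics/f_wrist.npz");f={k:d[k] for k in d.files};o={"tcp_pos":d["o"],"orientation":d["q"]}
P=cloud(f,o);m=(P[...,2]>0.057)&(P[...,2]<0.069)&(np.abs(P[...,1])<0.1)&(P[...,0]>.55)&(P[...,0]<.72)
q=P[m][:,:2].astype(np.float32);print(cv2.minAreaRect(q),cv2.boxPoints(cv2.minAreaRect(q)))
im=cv2.imread("pics/f_side.png");cv2.imwrite("pics/f_sidec.png",cv2.resize(im[170:280,240:400],None,fx=5,fy=5,interpolation=cv2.INTER_CUBIC))
E
```

```text
11.1 [ 0.1436  0.21   -0.2588  2.1803  0.0764  0.7636  1.5049] [ 0.4305 -0.0241  0.1536] [-1.2798  1.1634  1.2852] [-0.3132 -0.0696 -1.3661] 0.02226012638233199
wrist pry_tip 0.78 [325.12 327.12] [ 0.5529 -0.0091  0.0521]
wrist notch 0.81 [317.504 343.   ] [ 0.6173 -0.0108  0.004 ]
wrist cover_edge 0.91 [319.104 345.2  ] [ 0.6213 -0.0086  0.0029]
side pry_tip 0.87 [308.096 237.6  ] [ 0.5499 -0.0205  0.056 ]
side notch 0.73 [316.224 236.4  ] [ 0.5736 -0.0144  0.0487]
side cover_edge 0.58 [314.112 234.92 ] [ 0.5722 -0.0056  0.0483]
side cover_hinge 0.98 [357.312 222.2  ] [ 0.6816 -0.0202  0.0606]
scene pry_tip 0.75 [333.504 239.92 ] [ 0.6103 -0.053   0.0653]
scene notch 0.87 [311.68 238.  ] [ 0.5733 -0.007   0.0506]
scene cover_edge 0.72 [313.408 237.8  ] [ 0.5706 -0.0203  0.0645]
scene cover_hinge 0.86 [348.8  220.92] [ 0.6828 -0.0151  0.0659]
tri pry_tip [ 0.5867 -0.0121  0.0349]
tri notch [ 0.5725 -0.013   0.0514]
tri cover_edge [ 0.5722 -0.0125  0.0542]
tri cover_hinge [0.6961 0.0031 0.0442]
((0.575186550617218, -0.009319363161921501), (0.01734141819179058, 0.06021914631128311), 5.476487159729004) [[ 0.56368184  0.01982527]
 [ 0.56942904 -0.04011901]
 [ 0.58669126 -0.03846399]
 [ 0.58094406  0.02148028]]
```

View pics/f_wrist.png

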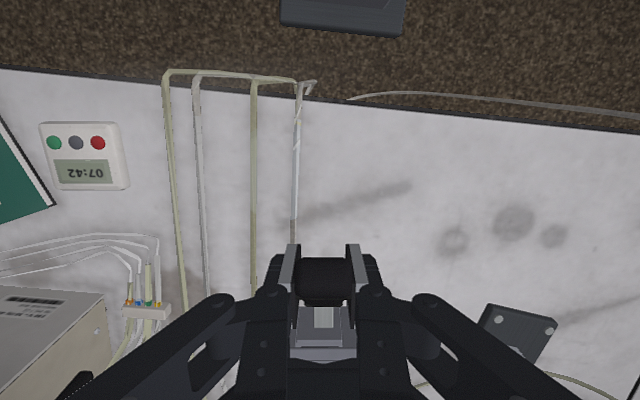

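View pics/f_sidec.png

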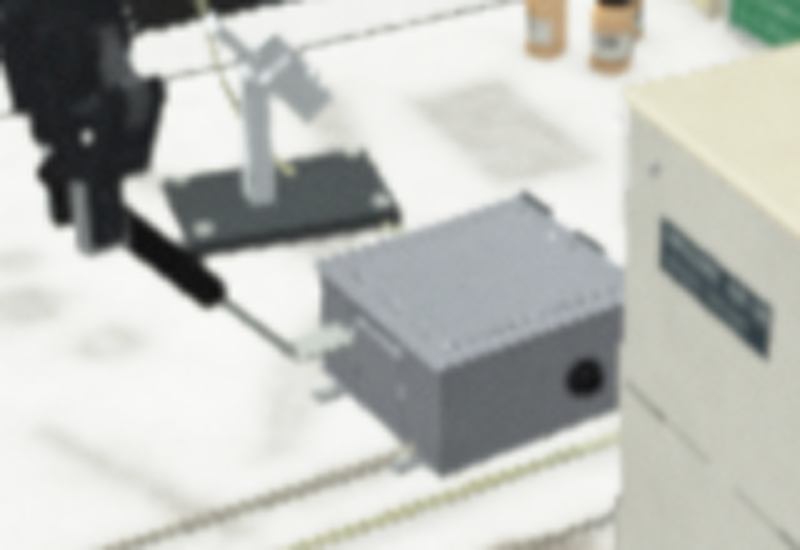

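>>> play_rows(plan=[[-1,0,0,0,0],[-1,0,0,0,0],[-1,0,0,0,0]])

```text
clock: 12.15
tcp_pos: [0.432, -0.024, 0.1553]
orientation: [-1.282, 1.161, 1.282]
contact_force: [0.1, 0.4, -1.4]
grip_width: 0.0229
```

Run:
```python
from h import *
o=r.get_obs();R=Ro.from_rotvec(o["orientation"]).as_matrix();print(R.round(4),np.arctan2(-R[0,2],R[1,2]),o["joints"],o["tcp_pos"])
d=np.load("pics/f_wrist.npz");f={k:d[k] for k in d.files};ob={"tcp_pos":d["o"],"orientation":d["q"]}
P=cloud(f,ob)
for v in range(300,350,3): print(v,P[v,324].round(4), P[v,310].round(4),P[v,338].round(4))
```

```text
[[-1.000e-04 -9.951e-01 -9.900e-02]
 [ 0.000e+00 -9.900e-02  9.951e-01]
 [-1.000e+00  1.000e-04  0.000e+00]] 0.09919559872314862 [ 0.14369304  0.20761809 -0.25884984  2.17841366  0.07630657  0.76381732
  1.5049928 ] [ 0.43200512 -0.02398751  0.15528346]
300 [ 0.4363 -0.0224  0.1696] [ 0.4367 -0.0287  0.1698] [ 0.435  -0.0163  0.1705]
303 [ 0.4552 -0.0204  0.1466] [ 0.4557 -0.0279  0.147 ] [ 0.4574 -0.0123  0.1427]
306 [ 0.4842 -0.0173  0.1114] [ 0.4836 -0.0268  0.1134] [ 0.4828 -0.008   0.112 ]
309 [ 0.533  -0.0121  0.0521] [ 0.5708 -0.0233  0.0057] [0.5679 0.0069 0.0055]
312 [ 0.5356 -0.0118  0.0529] [ 0.5712 -0.0231  0.01  ] [0.5684 0.0068 0.0099]
315 [ 0.5383 -0.0116  0.0536] [ 0.5709 -0.0229  0.015 ] [0.5687 0.0066 0.0142]
318 [ 0.5417 -0.0112  0.0534] [ 0.5709 -0.0228  0.0196] [0.5682 0.0063 0.0195]
321 [ 0.5455 -0.0108  0.0529] [ 0.5706 -0.0226  0.0245] [0.5686 0.0061 0.0236]
324 [ 0.5489 -0.0105  0.0528] [ 0.5696 -0.0225  0.03  ] [0.5672 0.0057 0.0297]
327 [ 0.5524 -0.0101  0.0526] [ 0.5711 -0.0223  0.0325] [0.5681 0.0056 0.0328]
330 [ 0.5686 -0.0084  0.038 ] [ 0.5714 -0.0221  0.0364] [0.5684 0.0055 0.0368]
333 [ 0.5697 -0.0083  0.0408] [ 0.5701 -0.022   0.0419] [0.569  0.0054 0.0401]
336 [ 0.5703 -0.0083  0.0442] [ 0.5714 -0.0218  0.0444] [0.5675 0.0049 0.0458]
339 [ 0.5699 -0.0084  0.0485] [ 0.5708 -0.0217  0.0489] [0.5679 0.0048 0.0492]
342 [ 0.573  -0.0081  0.049 ] [ 0.574  -0.0214  0.0492] [0.5707 0.0051 0.05  ]
345 [ 0.6203 -0.0031  0.0031] [ 0.6212 -0.019   0.0038] [0.6185 0.0128 0.0034]
348 [ 0.5671 -0.0087  0.0624] [ 0.569  -0.0214  0.0617] [0.5659 0.0039 0.0624]
```

Depth puts the tip top at 0.053 and the notch between 0.050 and 0.060, with the wall face at x = 0.570. I'm raising 2 mm and inserting about 20 mm.

>>> play_rows(plan=[[-1,0,-0.002,0.002,0],[-1,0.008,-0.001,0.002,0],[-1,0.016,0,0.002,0],[-1,0.024,0.001,0.002,0],[-1,0.03,0.001,0.002,0],[-1,0.035,0.002,0.002,0],[-1,0.035,0.002,0.002,0]])

```text
clock: 12.85
tcp_pos: [0.4678, -0.0217, 0.1572]
orientation: [-1.282, 1.16, 1.282]
contact_force: [-0.1, 0.5, -1.6]
grip_width: 0.0227
```

```bash
python3 look.py g wrist,side
python3 - <<'E'
from h import *
im=cv2.imread("pics/g_side.png");cv2.imwrite("pics/g_sidec.png",cv2.resize(im[170:280,240:400],None,fx=5,fy=5,interpolation=cv2.INTER_CUBIC))
d=np.load("pics/g_wrist.npz");f={k:d[k] for k in d.files};ob={"tcp_pos":d["o"],"orientation":d["q"]}
P=cloud(f,ob)
for v in range(306,350,3): print(v,P[v,324].round(4), P[v,310].round(4),P[v,338].round(4))
E
```

```text
12.85 [ 0.1326  0.2591 -0.2518  2.1022  0.0896  0.7899  1.4961] [ 0.4678 -0.0217  0.1572] [-1.282   1.1601  1.282 ] [-0.1166  0.4679 -1.5705] 0.022711227833781142
306 [ 0.5212 -0.015   0.1158] [ 0.5209 -0.0244  0.1174] [ 0.52   -0.0056  0.1161]
309 [ 0.5704 -0.0097  0.0565] [ 0.6157 -0.0206  0.0011] [0.6112 0.0103 0.0029]
312 [ 0.5681 -0.01    0.0635] [ 0.5697 -0.0222  0.063 ] [0.5675 0.0024 0.0627]
315 [ 0.5714 -0.0097  0.0633] [ 0.5725 -0.022   0.0634] [0.5699 0.0026 0.0636]
318 [ 0.5744 -0.0094  0.0636] [ 0.5757 -0.0217  0.0635] [0.5732 0.003  0.0635]
321 [ 0.5779 -0.009   0.0632] [ 0.5788 -0.0214  0.0636] [0.576  0.0033 0.0641]
324 [ 0.5805 -0.0087  0.064 ] [ 0.5815 -0.0212  0.0643] [0.5787 0.0036 0.0647]
327 [ 0.5842 -0.0084  0.0635] [ 0.5851 -0.0209  0.0638] [0.5814 0.0039 0.0653]
330 [ 0.5864 -0.0082  0.0647] [ 0.5876 -0.0206  0.0648] [0.5867 0.0046 0.063 ]
333 [ 0.5906 -0.0077  0.0638] [ 0.5899 -0.0204  0.0659] [0.5891 0.0048 0.0641]
336 [ 0.5929 -0.0075  0.0649] [ 0.5954 -0.02    0.0635] [0.5928 0.0053 0.0636]
339 [ 0.5962 -0.0072  0.0649] [ 0.5981 -0.0197  0.0642] [0.5948 0.0054 0.0652]
342 [nan nan nan] [ 0.6006 -0.0195  0.0652] [0.5986 0.0059 0.0647]
345 [ 0.6033 -0.0065  0.0646] [ 0.6047 -0.0192  0.0645] [0.602  0.0063 0.0646]
348 [ 0.606  -0.0062  0.0654] [ 0.6083 -0.0189  0.0643] [0.6055 0.0067 0.0646]
```

View pics/g_sidec.png

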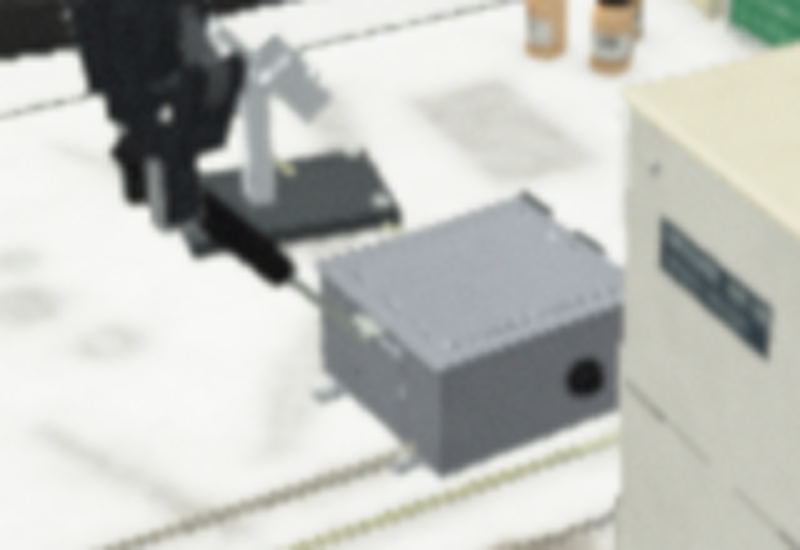

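The tip is about 21 mm inside the notch with no contact force. I'll lift along the arc to roughly 0.5 rad.

>>> play_rows(plan=[[-1,0,0,0.0085,0],[-1,0.0005,0,0.0136,0],[-1,0.001,0,0.0186,0],[-1,0.002,0,0.0236,0],[-1,0.003,0,0.0285,0],[-1,0.0045,0,0.0333,0],[-1,0.006,0.0005,0.0381,0],[-1,0.008,0.001,0.0428,0],[-1,0.01,0.001,0.0474,0],[-1,0.0124,0.001,0.052,0]])

```text
clock: 13.95
tcp_pos: [0.4796, -0.0209, 0.2097]
orientation: [-1.282, 1.161, 1.282]
contact_force: [-1.3, -0.0, -2.1]
grip_width: 0.023
```

```bash
python3 look.py h1 wrist,side
python3 - <<'E'
from h import *
im=cv2.imread("pics/h1_side.png");cv2.imwrite("pics/h1_sidec.png",cv2.resize(im[150:280,230:400],None,fx=4.5,fy=4.5,interpolation=cv2.INTER_CUBIC))
E
```

```text
13.95 [ 0.1394  0.2051 -0.2552  2.0264  0.0647  0.9176  1.5201] [ 0.4796 -0.0209  0.2097] [-1.2818  1.1606  1.2821] [-1.3418 -0.0409 -2.1395] 0.02300224439621002
```

View pics/h1_sidec.png

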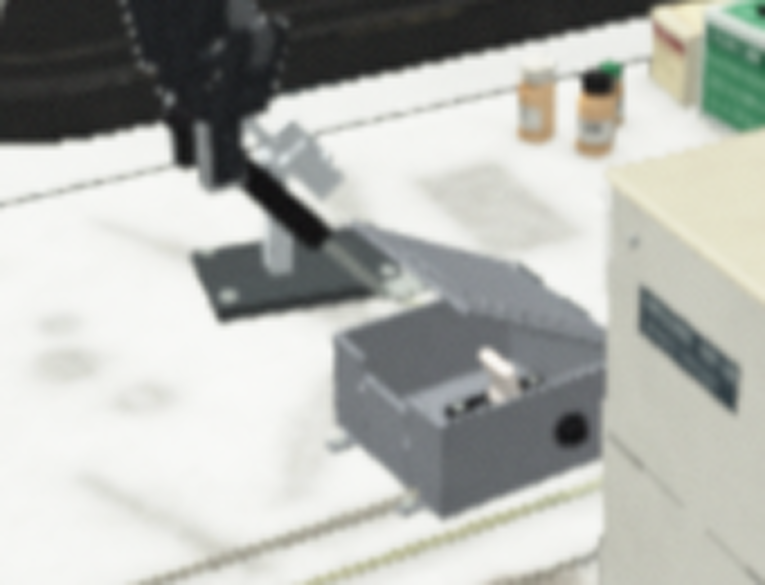

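The cover is open about 0.5 rad and the paddle is visible inside. I'm continuing the arc.

>>> play_rows(plan=[[-1,0.005,0.0005,0.0086,0],[-1,0.0114,0.001,0.0167,0],[-1,0.018,0.002,0.024,0],[-1,0.0257,0.0026,0.0307,0],[-1,0.034,0.0034,0.0366,0],[-1,0.0426,0.0043,0.0416,0],[-1,0.052,0.005,0.0457,0],[-1,0.0614,0.006,0.0489,0],[-1,0.071,0.007,0.051,0],[-1,0.081,0.008,0.0523,0]])

```text
clock: 15.05
tcp_pos: [0.5615, -0.0128, 0.2618]
orientation: [-1.282, 1.16, 1.282]
contact_force: [-1.4, -0.6, -0.9]
grip_width: 0.0225
```

```bash
python3 look.py h2 wrist,side
python3 - <<'E'
from h import *
im=cv2.imread("pics/h2_side.png");cv2.imwrite("pics/h2_sidec.png",cv2.resize(im[130:280,230:400],None,fx=4,fy=4,interpolation=cv2.INTER_CUBIC))
E
```

```text
15.05 [ 0.1135  0.2829 -0.2455  1.7919  0.0771  1.0756  1.5107] [ 0.5615 -0.0128  0.2618] [-1.2821  1.1602  1.2816] [-1.3502 -0.5699 -0.9247] 0.022499145125238592
```

View pics/h2_sidec.png

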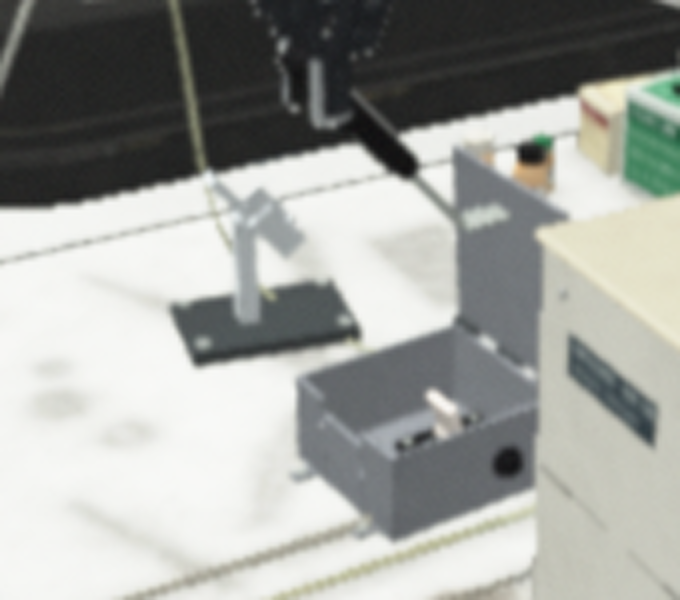

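The cover is near upright (about 1.5 rad). I'm pushing it past upright and then backing off.

>>> play_rows(plan=[[-1,0.006,0.0006,0,0],[-1,0.012,0.0012,0,0],[-1,0.017,0.0017,0,0],[-1,0.02,0.002,0,0],[-1,0.022,0.002,0,0],[-1,0.022,0.002,0,0],[-1,0.01,0.001,0,0],[-1,-0.02,-0.002,0,0],[-1,-0.06,-0.006,0,0],[-1,-0.06,-0.006,0,0]])

```text
clock: 16.15
tcp_pos: [0.4951, -0.02, 0.2611]
orientation: [-1.281, 1.165, 1.283]
contact_force: [1.1, -0.1, -1.7]
grip_width: 0.0224
```

```bash
python3 look.py i wrist,side,scene toggle_top,pry_tip,cover_hinge,cover_edge
python3 - <<'E'
from h import *
im=cv2.imread("pics/i_side.png");cv2.imwrite("pics/i_sidec.png",cv2.resize(im[130:280,230:400],None,fx=4,fy=4,interpolation=cv2.INTER_CUBIC))
d=np.load("pics/i_scene.npz");f={k:d[k] for k in d.files}
P=cloud(f);m=(P[...,2]>.08)&(P[...,2]<.19)&(P[...,0]>.66)&(P[...,0]<.74)&(abs(P[...,1])<.065);q=P[m];print(len(q))
c=q.mean(0);n=np.linalg.svd(q-c)[2][2];print(c,n,np.degrees(np.arcsin(n[2])),q[:,2].max())
E
```

```text
16.15 [ 0.1406  0.1746 -0.2548  1.933   0.052   1.0439  1.5321] [ 0.4951 -0.02    0.2611] [-1.2805  1.1648  1.2832] [ 1.0987 -0.0532 -1.679 ] 0.02242469983296224
wrist pry_tip 0.85 [324.992 323.88 ] [ 0.6138 -0.0058  0.1597]
wrist cover_hinge 0.65 [323.072 318.68 ] [ 0.6077 -0.0082  0.1603]
side toggle_top 0.38 [335.68 227.6 ] [0.6571 0.0461 0.0158]
side pry_tip 0.88 [336.32 187.08] [ 0.7829  0.2816 -0.0039]
side cover_hinge 0.96 [357.312 220.32 ] [ 0.6881 -0.0089  0.058 ]
side cover_edge 0.78 [365.504 175.48 ] [ 0.707  -0.0098  0.1758]
scene toggle_top 0.62 [335.808 231.48 ] [ 0.6439 -0.0134  0.0443]
scene pry_tip 0.66 [293.376 200.2  ] [0.6237 0.1895 0.013 ]
scene cover_hinge 0.89 [347.072 221.4  ] [ 0.6856 -0.0041  0.0538]
scene cover_edge 0.7 [357.696 178.48 ] [0.8527 0.1775 0.0159]
tri pry_tip [ 0.5799 -0.0097  0.1829]
tri cover_hinge [ 0.6923 -0.0002  0.0521]
tri toggle_top [ 0.618  -0.0406  0.0774]
tri cover_edge [0.7397 0.0391 0.1489]
1159
[ 0.70215767 -0.0024233   0.1349375 ] [-0.98394573 -0.10333171  0.14551066] 8.366851466725619 0.1855943363226622
```

View pics/i_sidec.png

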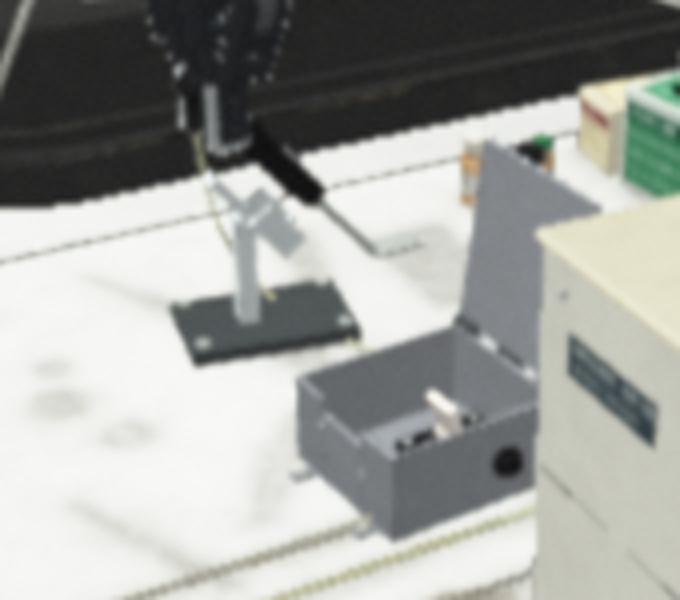

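View pics/i_scene.png

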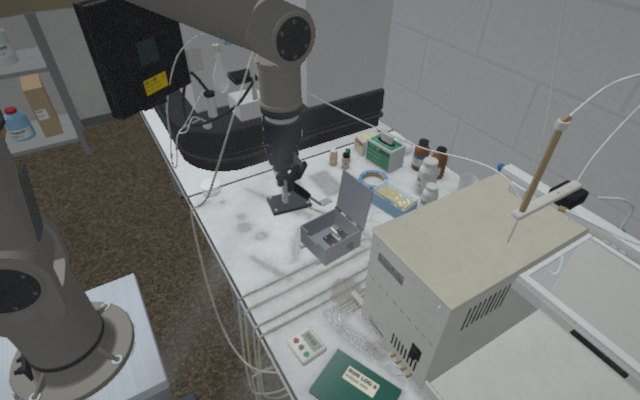

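View pics/i_wrist.png

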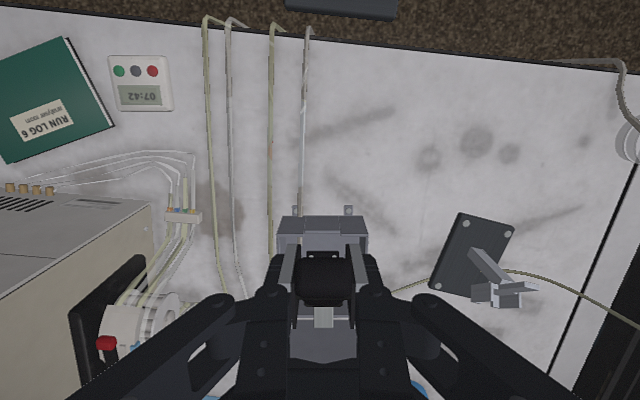

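The cover is 8.4° past vertical (about 1.72 rad) and holding. I'm checking the tip geometry in the grip before going down to the paddle.

Run:
```python
from h import *
np.set_printoptions(precision=4,suppress=True)
d=np.load("pics/i_wrist.npz");f={k:d[k] for k in d.files};ob={"tcp_pos":d["o"],"orientation":d["q"]}
P=cloud(f,ob)-d["o"]
for v in range(303,336,2): print(v,P[v,324], P[v,318],P[v,330])
d=np.load("pics/i_scene.npz");f={k:d[k] for k in d.files}; P=cloud(f)
c,s=np.cos(.1),np.sin(.1); X=P-[.630,-.0073,0]; bx=X[...,0]*c+X[...,1]*s; by=-X[...,0]*s+X[...,1]*c
m=(abs(by)<.02)&(bx>-.03)&(bx<.05)&(P[...,2]>.02)&(P[...,2]<.055)
print(np.c_[bx[m],by[m],P[...,2][m]])
```

```text
303 [ 0.0248  0.0037 -0.0072] [ 0.025   0.0004 -0.007 ] [ 0.0249  0.0069 -0.0077]
305 [ 0.0422  0.0055 -0.0282] [ 0.0427  0.0018 -0.0284] [ 0.0411  0.0091 -0.0273]
307 [ 0.0998  0.0114 -0.1007] [ 0.1005  0.0061 -0.1009] [ 0.0998  0.0169 -0.1014]
309 [ 0.1021  0.0116 -0.1009] [ 0.103   0.0063 -0.1014] [ 0.1018  0.0171 -0.1012]
311 [ 0.1046  0.0119 -0.1013] [ 0.1052  0.0065 -0.1014] [ 0.1039  0.0173 -0.1011]
313 [ 0.1058  0.012  -0.1001] [ 0.1069  0.0067 -0.1008] [ 0.1051  0.0174 -0.1   ]
315 [ 0.109   0.0123 -0.1014] [ 0.1096  0.0069 -0.1016] [ 0.1068  0.0176 -0.0994]
317 [ 0.1105  0.0125 -0.1005] [ 0.1113  0.0071 -0.1009] [ 0.111   0.0181 -0.1018]
319 [ 0.1127  0.0127 -0.1006] [ 0.1132  0.0073 -0.1005] [ 0.1125  0.0182 -0.101 ]
321 [ 0.1148  0.0129 -0.1004] [ 0.1157  0.0075 -0.1009] [ 0.1147  0.0184 -0.101 ]
323 [ 0.1173  0.0132 -0.1008] [ 0.1181  0.0077 -0.101 ] [ 0.1172  0.0187 -0.1013]
325 [ 0.1204  0.0135 -0.1018] [ 0.12    0.0079 -0.1007] [ 0.1189  0.0189 -0.1007]
327 [ 0.1224  0.0137 -0.1015] [ 0.1226  0.0081 -0.1011] [ 0.1213  0.0191 -0.1009]
329 [ 0.1988  0.0215 -0.186 ] [ 0.
[... 944 characters left out ...]
 0.0131 -0.0125  0.0466]
 [ 0.015   0.0102  0.0233]
 [ 0.0156  0.0066  0.0258]
 [ 0.0103 -0.0037  0.0373]
 [ 0.0085 -0.0099  0.0434]
 [ 0.0114 -0.0106  0.0423]
 [ 0.0144 -0.0112  0.0411]
 [ 0.0164  0.0073  0.021 ]
 [ 0.0136 -0.0001  0.0287]
 [ 0.0119 -0.0062  0.0346]
 [ 0.0103 -0.0121  0.0404]
 [ 0.0131 -0.0129  0.0394]
 [ 0.0158  0.0023  0.0215]
 [ 0.0137 -0.0043  0.0282]
 [ 0.0121 -0.0103  0.034 ]
 [ 0.0138 -0.0124  0.0348]
 [ 0.0173 -0.0124  0.0327]
 [ 0.0163 -0.0015  0.0205]
 [ 0.0148 -0.0074  0.0262]
 [ 0.014  -0.0124  0.0309]
 [ 0.0173 -0.0127  0.0291]
 [ 0.0169 -0.0093  0.0227]
 [ 0.0178 -0.0123  0.0247]
 [ 0.0177 -0.0127  0.0213]
 [ 0.019  -0.0153  0.0226]
 [ 0.0224 -0.0155  0.0207]]
```

The tip is still level and at the same offset. The paddle's front face is at box x ≈ +10 mm at z = 0.038 and centred. I'm lowering the tip in front of it.

>>> play_rows(plan=[[-1,0.0095,-0.001,-0.02,0],[-1,0.0095,-0.001,-0.05,0],[-1,0.0095,-0.001,-0.075,0],[-1,0.0095,-0.001,-0.095,0],[-1,0.0095,-0.001,-0.11,0],[-1,0.0095,-0.001,-0.118,0],[-1,0.0095,-0.001,-0.122,0],[-1,0.0095,-0.001,-0.122,0]])

```text
clock: 17.7
tcp_pos: [0.51, -0.02, 0.1396]
orientation: [-1.282, 1.161, 1.282]
contact_force: [-0.6, 0.2, -1.3]
grip_width: 0.0226
```

```bash
python3 look.py j side
python3 - <<'E'
from h import *
im=cv2.imread("pics/j_side.png");cv2.imwrite("pics/j_sidec.png",cv2.resize(im[150:280,230:400],None,fx=4.5,fy=4.5,interpolation=cv2.INTER_CUBIC))
E
```

```text
17.7 [ 0.1177  0.3476 -0.241   2.0247  0.1155  0.782   1.4784] [ 0.51   -0.02    0.1396] [-1.2818  1.1606  1.2819] [-0.5614  0.1816 -1.258 ] 0.022626923358596333
```

View pics/j_sidec.png

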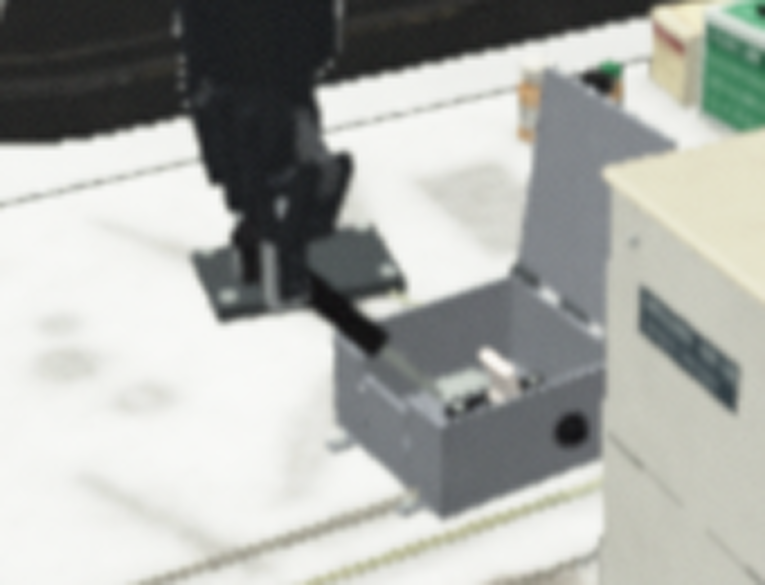

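The tip is inside the box, just short of the paddle, with no contact. Pushing forward.

>>> play_rows(plan=[[-1,0.004,0.0004,0,0],[-1,0.008,0.0008,0,0],[-1,0.012,0.0012,0,0],[-1,0.016,0.0016,0,0],[-1,0.02,0.002,0,0],[-1,0.024,0.0024,0,0],[-1,0.027,0.0027,0,0],[-1,0.029,0.003,0,0],[-1,0.029,0.003,0,0]])

```text
clock: 18.65
tcp_pos: [0.5381, -0.0171, 0.1394]
orientation: [-1.281, 1.163, 1.284]
contact_force: [-3.9, -0.4, 1.5]
grip_width: 0.0224
```

```bash
python3 look.py k side,scene
python3 - <<'E'
from h import *
im=cv2.imread("pics/k_side.png");cv2.imwrite("pics/k_sidec.png",cv2.resize(im[150:280,230:400],None,fx=4.5,fy=4.5,interpolation=cv2.INTER_CUBIC))
E
```

```text
18.65 [ 0.1066  0.3889 -0.235   1.9604  0.1225  0.8081  1.4734] [ 0.5381 -0.0171  0.1394] [-1.2809  1.1626  1.2835] [-3.8504 -0.446   1.4694] 0.022391138294688626
```

View pics/k_sidec.png

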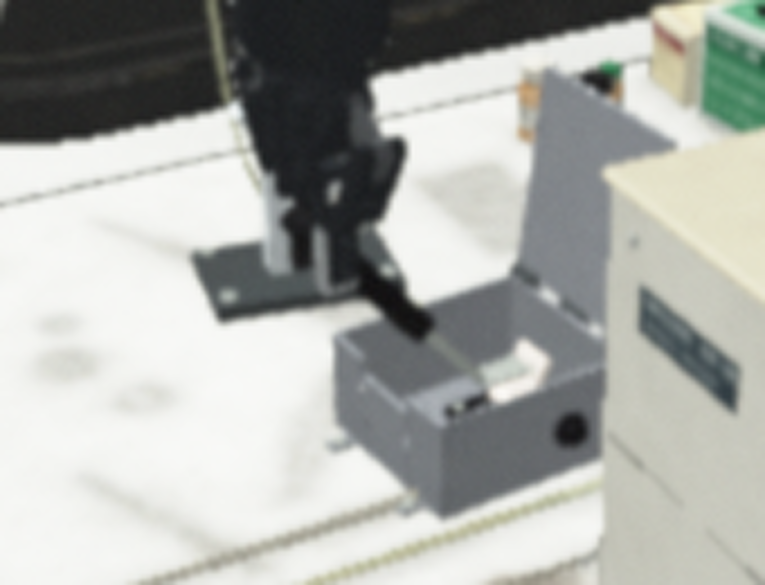

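>>> play_rows(plan=[[-1,0.002,0,0,0],[-1,0.004,0,0,0],[-1,0.004,0,0,0]])

```text
clock: 19.05
tcp_pos: [0.5391, -0.0172, 0.1395]
orientation: [-1.279, 1.167, 1.288]
contact_force: [-15.9, -0.7, 14.4]
grip_width: 0.0223
```

```bash
python3 -c "
from h import *
o=r.get_obs();print(o['tcp_pos'],o['contact_force'],o['orientation'])"
```

```text
[ 0.539105   -0.01721429  0.13947278] [-15.92116889  -0.67505573  14.44331228] [-1.27852763  1.16720523  1.28784757]
```

The paddle is firmly on its stop: force rose to 16 N with no further travel. Backing off, then up, and checking.

>>> play_rows(plan=[[-1,-0.003,0,0,0],[-1,-0.01,-0.001,0,0],[-1,-0.025,-0.002,0.005,0],[-1,-0.025,-0.002,0.035,0],[-1,-0.025,-0.002,0.07,0],[-1,-0.04,-0.002,0.1,0],[-1,-0.06,-0.002,0.13,0],[-1,-0.06,-0.002,0.13,0],[-1,-0.06,-0.002,0.13,0]])

```text
clock: 19.95
tcp_pos: [0.483, -0.0191, 0.2704]
orientation: [-1.283, 1.159, 1.279]
contact_force: [-0.7, -0.5, -2.0]
grip_width: 0.0223
```

```bash
python3 look.py l side,scene,wrist toggle_top
python3 - <<'E'
from h import *
np.set_printoptions(precision=4,suppress=True)
im=cv2.imread("pics/l_side.png");cv2.imwrite("pics/l_sidec.png",cv2.resize(im[150:280,230:400],None,fx=4.5,fy=4.5,interpolation=cv2.INTER_CUBIC))
d=np.load("pics/l_wrist.npz");f={k:d[k] for k in d.files};ob={"tcp_pos":d["o"],"orientation":d["q"]}
P=cloud(f,ob)-d["o"]
for v in range(303,336,3): print(v,P[v,324])
d=np.load("pics/l_scene.npz");f={k:d[k] for k in d.files}; P=cloud(f)
c,s=np.cos(.1),np.sin(.1); X=P-[.630,-.0073,0]; bx=X[...,0]*c+X[...,1]*s; by=-X[...,0]*s+X[...,1]*c
m=(abs(by)<.012)&(bx>-.03)&(bx<.05)&(P[...,2]>.018)&(P[...,2]<.055)
print(np.c_[bx[m],by[m],P[...,2][m]][::2])
E
```

```text
19.95 [ 0.1472  0.1412 -0.2606  1.9502  0.0424  1.0524  1.538 ] [ 0.483  -0.0191  0.2704] [-1.2835  1.1589  1.2793] [-0.6915 -0.4604 -1.957 ] 0.02233859963941482
side toggle_top 0.42 [347.072 224.   ] [0.6814 0.0302 0.0283]
scene toggle_top 0.57 [340.224 224.6  ] [0.6689 0.0033 0.0437]
tri toggle_top [ 0.6631 -0.0037  0.052 ]
303 [ 0.0248  0.0037 -0.0072]
306 [ 0.0528  0.0067 -0.0409]
309 [ 0.1025  0.012  -0.1011]
312 [ 0.1045  0.0122 -0.0995]
315 [ 0.1086  0.0126 -0.1005]
318 [ 0.1122  0.0129 -0.1009]
321 [ 0.1161  0.0133 -0.1016]
324 [ 0.1186  0.0136 -0.1007]
327 [ 0.1221  0.0139 -0.1008]
330 [ 0.2105  0.0233 -0.197 ]
333 [ 0.2113  0.0233 -0.1924]
[[ 0.036   0.0116  0.0443]
 [ 0.0319  0.0108  0.0434]
 [ 0.0351  0.0062  0.0452]
 [ 0.0317  0.0103  0.0402]
 [ 0.0327  0.0033  0.0451]
 [ 0.0376  0.0007  0.0443]
 [ 0.0307  0.0089  0.0381]
 [ 0.0329  0.0032  0.0413]
 [ 0.0354 -0.002   0.0439]
 [ 0.0286  0.0104  0.0343]
 [ 0.0298  0.0035  0.0391]
 [ 0.0332 -0.0008  0.0405]
 [ 0.0354 -0.0063  0.0436]
 [ 0.028   0.0095  0.0315]
 [ 0.0305  0.0041  0.0344]
 [ 0.0307 -0.0038  0.0406]
 [ 0.0336 
[... 235 characters left out ...]
 0.0304 -0.0087  0.0372]
 [ 0.0197  0.0117  0.0231]
 [ 0.0236  0.0078  0.024 ]
 [ 0.0239 -0.      0.0301]
 [ 0.0278 -0.0038  0.0308]
 [ 0.0293 -0.0102  0.0352]
 [ 0.0192  0.0109  0.0202]
 [ 0.0228  0.0067  0.0214]
 [ 0.0244  0.0003  0.0258]
 [ 0.0272 -0.0048  0.0282]
 [ 0.0289 -0.0109  0.0322]
 [ 0.018   0.0093  0.0184]
 [ 0.0209  0.0042  0.0208]
 [ 0.0212 -0.0036  0.027 ]
 [ 0.0254 -0.007   0.0272]
 [ 0.029  -0.0111  0.0285]
 [ 0.0172 -0.0003  0.0229]
 [ 0.0211 -0.004   0.0236]
 [ 0.024  -0.0089  0.0258]
 [ 0.0294 -0.0109  0.0243]
 [ 0.0171 -0.0006  0.0192]
 [ 0.02   -0.0055  0.0215]
 [ 0.0143 -0.0041  0.02  ]
 [ 0.019  -0.0069  0.0195]
 [ 0.0227 -0.0108  0.0205]
 [ 0.0183 -0.012   0.0202]]
```

View pics/l_sidec.png

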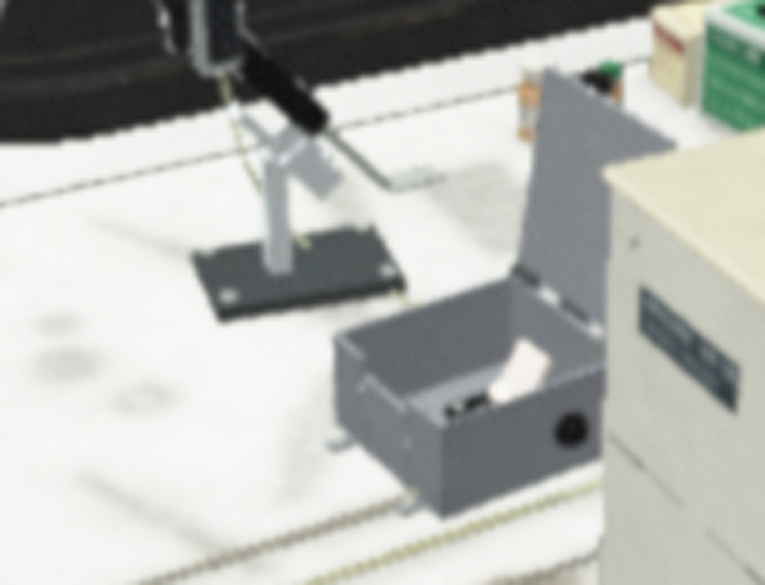

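The paddle's front face leans about 0.5 rad toward the hinge, so it is at its stop. The cover is still past upright. I'm carrying the lever back above the rest, moving in y first to clear the cover.

>>> play_rows(plan=[[-1,0,0.03,0,-0.05],[-1,0,0.065,0,-0.1],[-1,0,0.1,0,-0.15],[-1,0.01,0.14,0,-0.2],[-1,0.03,0.175,0,-0.255],[-1,0.06,0.205,0,-0.255],[-1,0.1,0.215,0,-0.255],[-1,0.138,0.215,0,-0.255],[-1,0.138,0.215,0,-0.255],[-1,0.138,0.215,0,-0.255]])

```text
clock: 21.25
tcp_pos: [0.6211, 0.1958, 0.2678]
orientation: [-1.092, 1.281, 1.095]
contact_force: [1.4, -0.4, -1.3]
grip_width: 0.0227
```

>>> play_rows(plan=[[-1,0,0,-0.03,0],[-1,0,0,-0.06,0],[-1,0,0,-0.085,0],[-1,0,0,-0.101,0],[-1,0,0,-0.101,0],[-1,0,0,-0.101,0]])

```text
clock: 21.85
tcp_pos: [0.621, 0.1963, 0.1694]
orientation: [-1.094, 1.278, 1.094]
contact_force: [-0.6, 0.2, -0.6]
grip_width: 0.0226
```

```bash
python3 look.py m side,scene,wrist
python3 - <<'E'
from h import *
im=cv2.imread("pics/m_side.png");cv2.imwrite("pics/m_sidec.png",cv2.resize(im[120:250,230:400],None,fx=4.5,fy=4.5,interpolation=cv2.INTER_CUBIC))
E
```

```text
21.85 [-0.1746  0.5259 -0.3155  1.6634  0.1884  0.9815  0.86  ] [0.621  0.1963 0.1694] [-1.0938  1.278   1.0936] [-0.6145  0.1547 -0.6334] 0.022603823223951037
```

View pics/m_sidec.png

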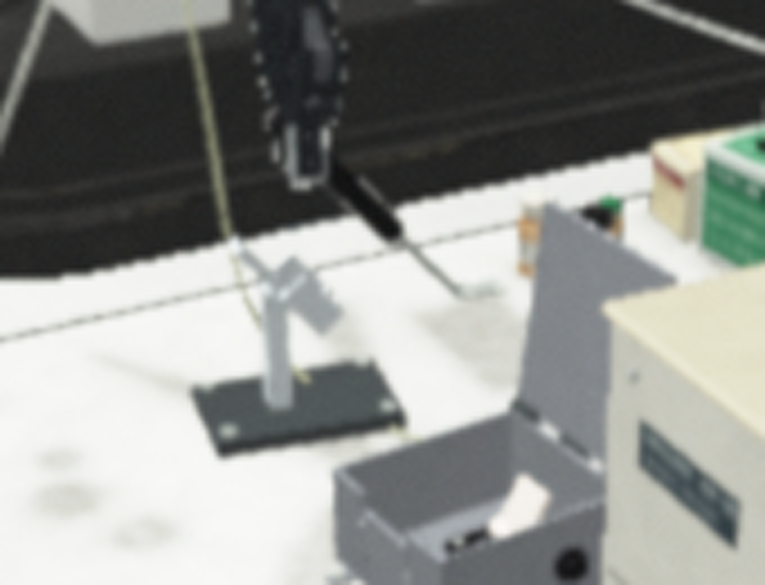

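View pics/m_wrist.png

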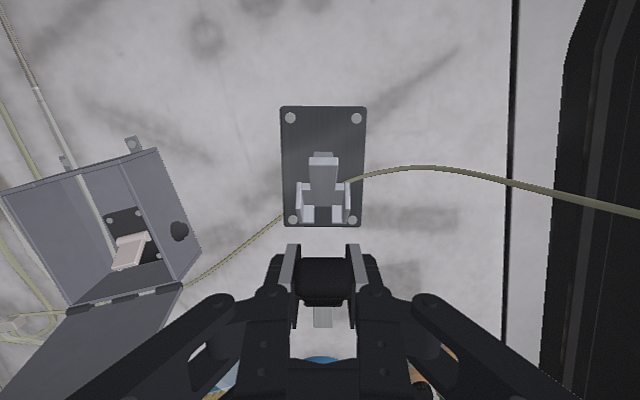

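The lever is lined up with the trough: slot at (323,215), shaft at (323,318). I'm lowering it along the normal.

>>> play_rows(plan=[[-1,-0.01,0.0016,-0.0087,0],[-1,-0.02,0.003,-0.0174,0],[-1,-0.028,0.0044,-0.0243,0],[-1,-0.035,0.0055,-0.0303,0],[-1,-0.04,0.0062,-0.0347,0],[-1,-0.043,0.0067,-0.0373,0],[-1,-0.045,0.007,-0.039,0],[-1,-0.045,0.007,-0.039,0],[-1,-0.045,0.007,-0.039,0]])

```text
clock: 22.9
tcp_pos: [0.5762, 0.2031, 0.1299]
orientation: [-1.093, 1.278, 1.093]
contact_force: [-1.5, 0.7, 1.4]
grip_width: 0.0225
```

```bash
python3 look.py n side,wrist
python3 - <<'E'
from h import *
np.set_printoptions(precision=4,suppress=True)
im=cv2.imread("pics/n_side.png");cv2.imwrite("pics/n_sidec.png",cv2.resize(im[120:250,230:400],None,fx=4.5,fy=4.5,interpolation=cv2.INTER_CUBIC))
for t in "dn":
    d=np.load(f"pics/{t}_wrist.npz");f={k:d[k] for k in d.files};ob={"tcp_pos":d["o"],"orientation":d["q"]}
    P=cloud(f,ob); print([P[v,324] for v in (318,322,326)])
E
```

```text
22.9 [-0.201   0.513  -0.3189  1.7924  0.2031  0.8677  0.8013] [0.5762 0.2031 0.1299] [-1.0934  1.2784  1.0933] [-1.4922  0.6933  1.3712] 0.022483400471233112
[array([0.6881, 0.1872, 0.0291]), array([0.6919, 0.1866, 0.0298]), array([0.6972, 0.1858, 0.0288])]
[array([0.6884, 0.1871, 0.0288]), array([0.6922, 0.1865, 0.0295]), array([0.6971, 0.1857, 0.029 ])]
```

View pics/n_sidec.png

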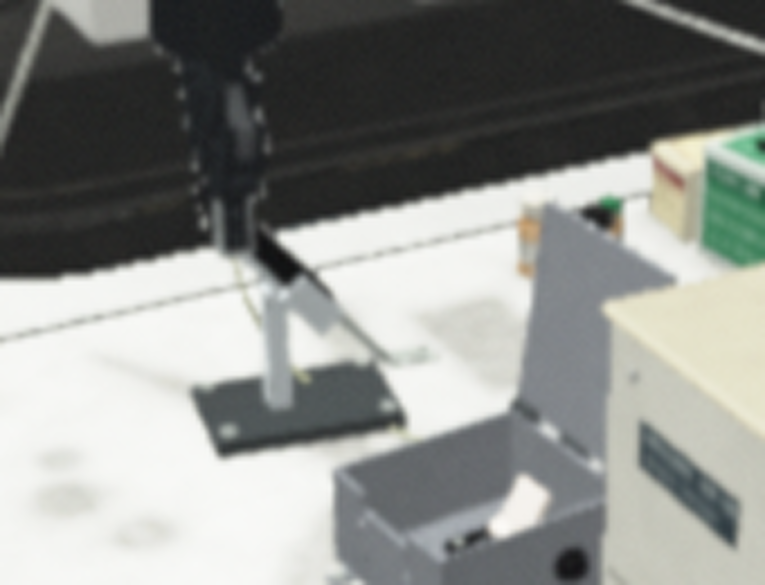

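View pics/n_wrist.png

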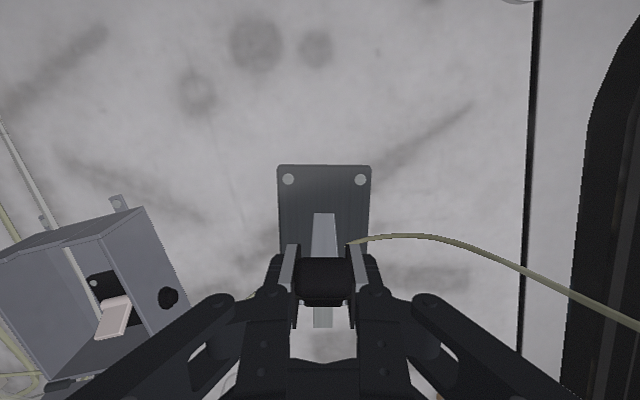

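The tip is within 0.3 mm of where it was in the rest. Releasing.

>>> play_rows(plan=[[-0.2,0,0,0,0],[0,0,0,0,0],[0.3,0,0,0,0],[1,0,0,0,0],[1,0,0,0,0],[1,0,0,0,0],[1,0,0,0,0],[1,0,0,0,0]], force=20)

```text
clock: 23.8
tcp_pos: [0.5759, 0.203, 0.1296]
orientation: [-1.094, 1.279, 1.094]
contact_force: [-0.2, -0.4, 0.7]
grip_width: 0.0856
```

>>> play_rows(plan=[[1,0,0,0.02,0],[1,0,0,0.05,0],[1,0,0,0.09,0],[1,0,0,0.13,0],[1,0,0,0.17,0],[1,0,0,0.2,0],[1,0,0,0.2,0],[1,0,0,0.2,0]])

```text
clock: 24.6
tcp_pos: [0.576, 0.2031, 0.3301]
orientation: [-1.094, 1.278, 1.093]
contact_force: [0.0, -0.4, -0.8]
grip_width: 0.0856
```

```bash
python3 look.py p side,wrist,scene pry_tip,pry_grip,rest_seat,beaker,dishes,bench_timer,toggle_top,cover_edge
python3 - <<'E'
from h import *
im=cv2.imread("pics/p_side.png");cv2.imwrite("pics/p_sidec.png",cv2.resize(im[120:250,230:400],None,fx=4.5,fy=4.5,interpolation=cv2.INTER_CUBIC))
E
```

```text
24.6 [-0.1728  0.3248 -0.3483  1.5848  0.1153  1.251   0.8744] [0.576  0.2031 0.3301] [-1.0939  1.2777  1.093 ] [ 0.0398 -0.3803 -0.7898] 0.08555413756825718
side pry_tip 0.78 [327.616 201.4  ] [ 0.7179  0.2123 -0.0038]
side pry_grip 0.55 [279.424 167.92 ] [0.5686 0.1913 0.1438]
side rest_seat 0.59 [303.872 186.8  ] [0.6313 0.1811 0.0784]
side beaker 0.16 [365.12 174.68] [ 0.709  -0.0047  0.1753]
side dishes 0.74 [214.72 200.48] [0.4209 0.3382 0.0144]
side bench_timer 0.85 [294.592 335.12 ] [ 0.413  -0.2529  0.0131]
side toggle_top 0.57 [348.288 222.32 ] [0.6815 0.0241 0.0365]
side cover_edge 0.95 [363.776 175.08 ] [ 0.7069 -0.0022  0.1736]
wrist pry_tip 0.78 [325.376 232.8  ] [0.6955 0.1885 0.03  ]
wrist pry_grip 0.61 [322.688 174.6  ] [0.5721 0.2038 0.1571]
wrist rest_seat 0.73 [322.112 200.8  ] [0.6197 0.1956 0.0994]
wrist beaker 0.64 [273.472 280.6  ] [0.7642 0.0938 0.0328]
wrist dishes 0.97 [432.128  19.68 ] [0.4382 0.3466 0.0767]
wrist toggle_top 0.9 [196.672 236.8  ] [ 0.6667 -0.0011  0.0417]
wrist cover_edge 0.71 [162.496 328.   ] [0.555  0.1558 0.384 ]
scene pry_tip 0.71 [314.304 185.6  ] [0.7217 0.231  0.002 ]
scene pry_grip 0.55 [274.304 165.92 ] [0.571  0.1929 0.1566]
scene rest_seat 0.97 [292.416 180.08 ] [0.6183 0.18   0.0981]
scene beaker 0.58 [305.024 344.48 ] [ 0.4207 -0.2409  0.0168]
scene dishes 0.54 [211.584 195.2  ] [0.4203 0.3458 0.0054]
scene bench_timer 0.93 [304.576 344.2  ] [ 0.4201 -0.2401  0.0172]
scene toggle_top 0.48 [338.624 225.8  ] [0.6626 0.0015 0.0437]
scene cover_edge 0.89 [355.904 176.32 ] [0.8667 0.2056 0.001 ]
tri pry_tip [0.702  0.1902 0.0221]
tri pry_grip [0.5753 0.2044 0.1421]
tri rest_seat [0.6306 0.1951 0.0765]
tri beaker [ 0.62   -0.0391  0.0766]
tri dishes [ 0.4266  0.3736 -0.0095]
tri bench_timer [ 0.4278 -0.2211 -0.02  ]
tri toggle_top [0.6648 0.0012 0.0485]
tri cover_edge [0.7106 0.0041 0.1804]
```

View pics/p_sidec.png

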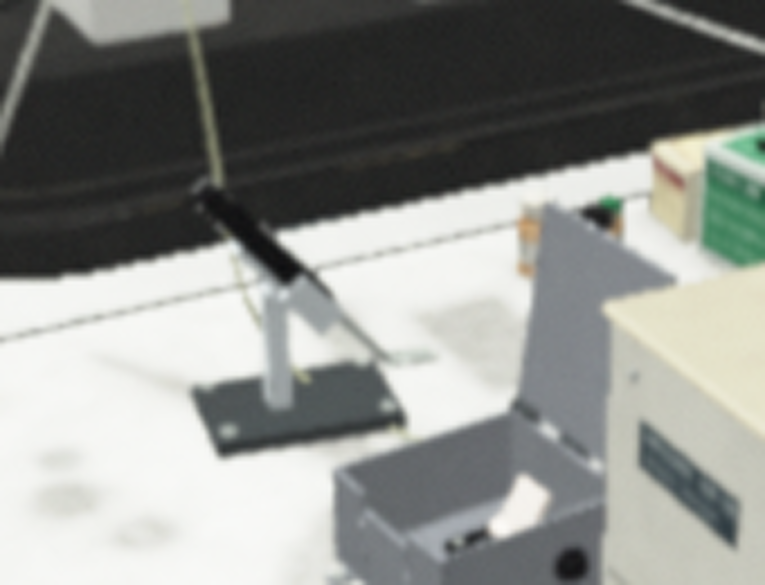

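View pics/p_wrist.png

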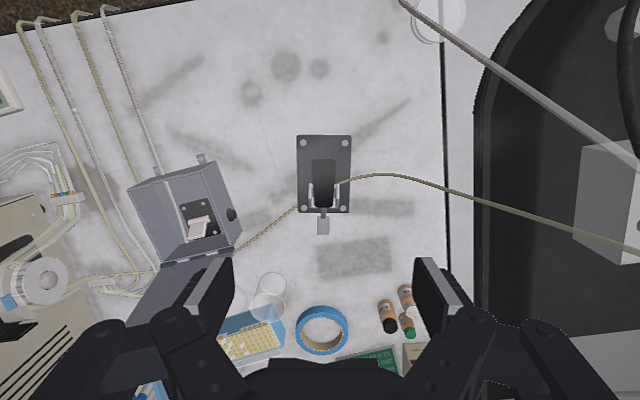

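The lever is seated in the rest at (322,185). The cover is open, the paddle leans toward the hinge at (197,230), and the beaker is standing at (270,295). Everything looks right, so I'm handing in.

```bash
python3 -c "
from bench import r
print(r.hand_in())"
```

```text
the job is handed in; nothing more can be done
None
```

The job is done and handed in at about 25 s of the 72 s allowed. I took the lever from its rest, levered the cover open through the notch, pushed the paddle over to the hinge side, and laid the lever back in the rest.

**Last checks:**
- **Cover:** a plane fitted to the depth picture puts it about 8° past vertical (roughly 1.72 rad). It looked unchanged in the final pictures.
- **Paddle:** it leans about 0.5 rad toward the hinge. Pushing further only raised the force to 16 N with no more travel, so it is at its stop.
- **Lever:** just before release, the tip was within 0.3 mm of where it first lay in the rest. It stayed seated after I let go and lifted the gripper clear.
- **Bystanders:** the beaker, dishes and timer were found within about 1 to 2 cm of their first positions in most views, which is about the scatter of single readings, and nothing had touched them.

**Readings that disagreed:**
- **Beaker:** at the end, the scene and side cameras pointed at the timer and the cover instead. I relied on the wrist view, which shows it standing in place.
- **Cover edge:** the scene and wrist depth readings for the opened edge were also wrong, because they fell on the background or on the gripper.

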